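Move the wet panel rack to the free hook

ROBOT

A 6-joint arm with a two-finger parallel gripper is mounted at the origin on the work surface. World frame = base frame: x ahead of the robot, y to its left, z up, the work surface at z = 0. Lengths are in mm, angles in rad, forces in N, time in s.
With the tool pointing down it reaches from about 350 to 975 mm from the base axis. Payload 4.9 kg.
Tool frame: the origin (TCP) lies at the centre of the arm's flange, where the gripper is bolted on; the fingertips stand 173 mm ahead of it and the grasp point (between the pads) lies 155 mm ahead of it; z points along the fingers, y is the line along which they close (so a half turn about z gives the same grasp; the last joint's range is limited). The gripper opens to 85 mm and grips with 20 to 120 N. Pads are 22 mm wide; open, the fingers measure 114 mm over their backs; the gripper's body (76 mm by 85 mm) begins 54 mm behind the grasp point. The pads swing forward as they close: fully open they stand 13 mm farther back than shut.
Start: joints at [1, 0.053, 1.613, -0, 1.476, -0.119], TCP at [272.854, 562.276, 404.704] pointing down, gripper open.
Joint ranges: [-3.01, 3.01], [-1.01, 2.22], [0.06, 2.58], [-1.02, 4.17], [0.09, 2.62], [-3.14, 3.14]. Speed limits (rad/s): [2.57, 2.57, 3.14, 3.14, 3.14, 3.14].

INTERFACE

Orientations are given as a 3x3 rotation matrix whose columns are the frame's x, y, z axes.
In Python, from plant import ctrl gives the robot as it stands. Calls block until the motion is done:
- ctrl.reach(position, orientation): joint-space move of the TCP to a pose.
- ctrl.line_to(position, speed=150, attitude=None): straight line of the TCP; attitude=None keeps the orientation; speed is the mean speed in mm/s.
- ctrl.move_j(angles): joint-space move.
- ctrl.grip(opening): finger opening in mm; the grip force is fixed at half the most; returns when the fingers have stopped.
- ctrl.dwell(seconds).
- ctrl.solve_ik(position, orientation): joint angles nearest the present ones, or None.
- ctrl.read_camera(name): name is "side" or "top"; returns (picture, depth): 420x560x3 uint8, red, green, blue; 420x560 float32, mm along the optical axis (not along the pixel's ray), 0 where there is no reading.
- ctrl.camera_model(name): a dict with "fx", "fy", "cx", "cy" (pixels), "k1" (the pictures are not rectified: a ray, as slopes to the right and down, at radius r is drawn at 1 + k1 r^2 times it, then the intrinsics apply), "R" (3x3) and "t" (3): a world point X has camera coordinates R X + t. Camera axes: x right, y down, z forward; pixel columns grow to the right and rows downward; lengths in mm; the calibration is good to about 2 mm. A picture is of the moment at which its call begins. camera_model takes no time and is no camera call.
A pose or a line that the arm cannot do raises ctrl.Unreachable and nothing moves.
- ctrl.sign_off(): hands the job in; it is judged then, once.
Readings, each from a call of its own:
- ctrl.get_t(): time.
- ctrl.get_q(): joint angles.
- ctrl.get_joint_velocities(): joint speeds.
- ctrl.get_effort(): joint torques, N m.
- ctrl.get_eef_pos(): TCP position.
- ctrl.get_tcp_rot(): TCP orientation.
- ctrl.get_force(): force on the tool from outside, world axes, zero at the start.
- ctrl.get_moment(): the same for the moment, N m.
- ctrl.get_finger_gap(): finger opening in mm.
- ctrl.get_gripper_force(): force on a finger pad.
Only numpy, scipy, OpenCV 4.12 (cv2) and the standard library are available. Lean on these libraries where they do the work, as an engineer would, in place of code of your own. Each camera call takes 0.05 s, during which the arm holds its last target. There are 200 camera calls.

TASK

The rack of freshly coated test panels has finished draining: move it from the hook it hangs on to the one free hook, keeping it level all the way and without setting it down on the bench. Lower it gently so that its crossbar rests behind the lip of the free hook, let go and leave it hanging there level; leave the hanging pail where it is.

Things in the scene. Friction and masses are not known exactly. Their poses are not given: they have to be found in the camera images.
- rack_grip (a point): Centre of the upright grip block, 30 (x) x 22 (y) x 50 mm, on the panel rack's crossbar (12 x 116 x 10 mm, along y; loose, 0.3-0.65 kg). Pinch it from above along y. Below this point: crossbar's top 25 mm, its underside (rests on hook) 35, panel tops 109, rack underside 185; mass straight below. Side strips 30 mm wide at y +-56; five panels reach 28 mm in x. Its x runs along its hook, lip to post.
- first_hook (a point): The hook the rack hangs on: middle of the upper face of its flat level tongue (36 mm wide, 6 thick), 240 mm above the bench, fixed. x points from open end to post: lip 30-34 mm away at -x, 18 mm high; post face 55 mm away at +x, as high as the tongue. The open end faces the robot's side. A crossbar comes off or on by rising over the lip and moving along x through the open end.
- free_hook (a point): The one empty hook, same as first_hook: middle of the upper face of its tongue, 240 mm above the bench; x from lip to post, z up. The rack's crossbar is to lie across the tongue near this point.
- pail_bar (a point): Bystander on the third hook, which is alike: centre of the crossbar (12 x 104 x 10 mm) of a lidded white pail 98 mm wide, without grip block, hanging to 155 mm below this point. The three hooks are at least 0.22 m apart in y, the middle one set farther from the robot (x over 0.6 m; outer ones over 0.54 m); nothing stands between them and the robot.
Mind the look-alikes: they are no part of the job. Leave any purple look-alike of the part that bears rack_grip alone. What is shaped like the part that bears free_hook but red is not meant.

How it is judged (in metres and radians):
At the end, for the whole second after the job is handed in: The panel rack hangs at rest on the free hook, its crossbar lying on the tongue: grip block centred over the tongue's middle within 30 mm along the hook and 20 mm across, at its hanging height within 10 mm, level within 10 degrees; the pail is still on its hook, within 30 mm of where it was (x of rack_grip in the frame of free_hook between -0.03 and 0.03 m and y of rack_grip in the frame of free_hook between -0.02 and 0.02 m and z of rack_grip in the frame of free_hook between 0.025 and 0.045 m and angle between rack_grip's own z axis and vertical below 0.18 rad and linear speed of rack below 0.03 m/s and distance of pail_bar from where it was at the start of the episode below 0.03 m); the robot touches nothing.
It fails at once if the rack tips more than 20 degrees (angle between rack_grip's own z axis and vertical above 0.35 rad).
It fails at once if the rack is set down or dropped (its underside less than 30 mm above the bench) (height (world z) of rack_grip below 0.215 m).
It fails at once if the rack falls onto the free hook instead of being lowered (faster than 0.45 m/s within 30 mm of it) (horizontal distance between rack_grip and free_hook below 0.03 m and linear speed of rack above 0.45 m/s).
It fails at once if the hanging pail is moved more than 30 mm (distance of pail_bar from where it was at the start of the episode above 0.03 m).
It also fails if it takes over 51 s, if anything falls off the work surface, if the arm or the gripper's body presses on something with over 40 N, if the wrist force passes 120 N, or if a joint passes its speed limit or range.

## Working session

There is one attempt and no reset: what is moved stays moved. The work goes in short steps, each a Python script; the robot and the scene stay as the last script left them, time stands still between calls to the robot, and variables do not carry over. Pictures are saved under pics/ and viewed, at most 10 in all, crops included, and the job is handed in when it is done.

```bash
mkdir -p pics; cat > h.py <<'E'
import numpy as np, cv2
from plant import ctrl
def snap(n,tag):
    im,d=ctrl.read_camera(n); np.savez(f'pics/{tag}.npz',im=im,d=d); cv2.imwrite(f'pics/{tag}.png',im[...,::-1]); return im,d
def cloud(n,d):
    m=ctrl.camera_model(n); K=np.array([[m['fx'],0,m['cx']],[0,m['fy'],m['cy']],[0,0,1.]])
    v,u=np.mgrid[:d.shape[0],:d.shape[1]]
    p=cv2.undistortPoints(np.stack([u,v],-1).reshape(-1,1,2).astype(float),K,np.array([m['k1'],0,0,0,0.])).reshape(*d.shape,2)
    P=np.dstack([p[...,0]*d,p[...,1]*d,d]); W=(P-np.array(m['t']))@np.array(m['R']); W[d==0]=np.nan; return W
E
python3 - <<'E'
from h import *
for n in('side','top'):
    snap(n,n+'0'); m=ctrl.camera_model(n); print(n,-np.array(m['R']).T@m['t'],np.round(m['R'],2).tolist())
E
```

```text
side [ 229.8190845  -612.98777094  784.697704  ] [[0.94, -0.35, -0.0], [-0.23, -0.61, -0.76], [0.27, 0.71, -0.65]]
top [ 412.64247582   51.96987388 1229.76278316] [[0.01, -1.0, 0.0], [-1.0, -0.01, -0.07], [0.07, -0.0, -1.0]]
```

View pics/side0.png

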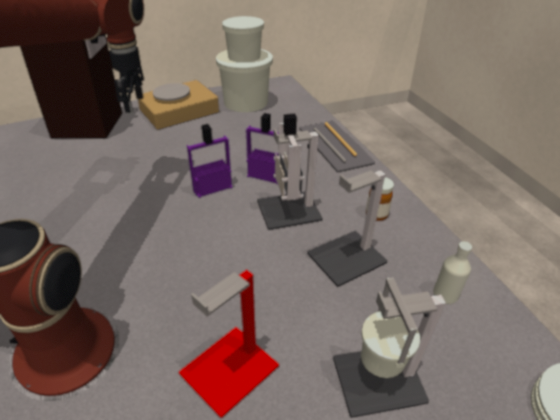

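View pics/top0.png

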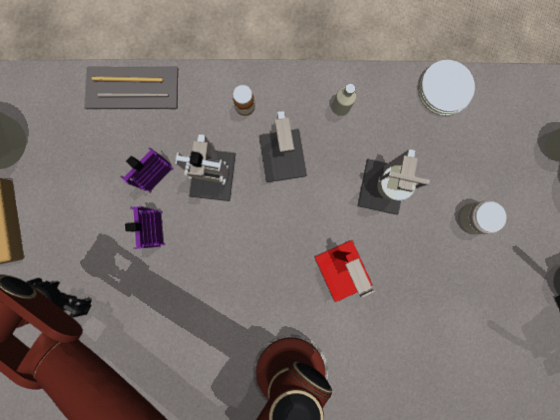

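Side view: the grey rack hangs on its hook with a black grip at about (290,124); the empty grey hook is at (362,180), the pail at (400,320). Top view: grip at (197,159), free tongue at (285,135), pail bar at (405,178).
Look-alikes: purple racks at top (135,162) and (132,227), and a red hook at (345,275). By description I choose the grey rack and the grey empty hook. I'll check that in a crop and measure.

```bash
python3 - <<'E'
from h import *
a=np.load('pics/top0.npz'); im,d=a['im'],a['d']
c=im[95:275,105:325,::-1]; cv2.imwrite('pics/c1.png',cv2.resize(c,None,fx=3.6,fy=3.3,interpolation=cv2.INTER_CUBIC))
def rect(P,l):
    P=P[:,:2].astype(np.float32); (cx,cy),s,ang=cv2.minAreaRect(P); print(l,len(P),'c',np.round((cx,cy),1),'size',np.round(s,1),'ang',round(ang,1), 'med',np.median(P,0).round(1))
for n in('top','side'):
    a=np.load(f'pics/{n}0.npz'); W=cloud(n,a['d']); im=a['im'].astype(int)
    x,y,z=np.moveaxis(W,-1,0); np.save(f'pics/{n}W.npy',W)
    uv=dict(top=[(197,159),(285,135),(405,178),(281,115),(135,162),(132,227),(201,140),(410,155)],side=[(290,124),(362,180),(400,305),(378,178),(265,122),(207,134)])[n]
    for u,v in uv: print(n,(u,v),W[v,u].round(0),im[v,u])
    F=(y<180)&(y>-60)&(x>520)&(x<800)&(z>230)&(z<260); rect(W[F],'free'); print(np.percentile(W[F],[5,50,95],axis=0).round(0).tolist())
    G=(im.max(-1)<50)&(z>260)&(x>480)&(y>150)&(y<420); 
    k,lab=cv2.connectedComponents(G.astype(np.uint8))
    for i in range(1,k):
        if (lab==i).sum()>20: rect(W[lab==i],'dark'); print(np.percentile(W[lab==i],[5,50,95],axis=0).round(0).tolist())
E
```

```text
top (197, 159) [604. 239. 302.] [26 24 25]
top (285, 135) [680.  24. 243.] [173 165 156]
top (405, 178) [ 569. -283.  249.] [160 152 144]
top (281, 115) [734.  35. 237.] [195 201 210]
top (135, 162) [614. 422. 212.] [24 22 23]
top (132, 227) [441. 426. 210.] [23 22 24]
top (201, 140) [666. 242. 239.] [195 202 210]
top (410, 155) [ 630. -299.  243.] [194 201 209]
free 513 c [691.2  29.5] size [107.4  36.1] ang 9.6 med [685.4  29.5]
[[640.0, 11.0, 238.0], [685.0, 30.0, 241.0], [734.0, 45.0, 250.0]]
dark 140 c [607.4 245.4] size [21.8 28.5] ang 79.4 med [606.  243.8]
[[595.0, 234.0, 270.0], [606.0, 244.0, 299.0], [619.0, 254.0, 302.0]]
side (290, 124) [606. 239. 281.] [16 16 16]
side (362, 180) [685.  27. 240.] [153 143 134]
side (400, 305) [ 566. -295.  250.] [148 139 131]
side (378, 178) [722.  21. 240.] [146 136 129]
side (265, 122) [608. 417. 197.] [14 13 14]
side (207, 134) [441. 421. 191.] [11 12 12]
free 576 c [689.6  28.9] size [110.7  40. ] ang 9.9 med [679.2  24.8]
[[636.0, 5.0, 235.0], [679.0, 25.0, 240.0], [734.0, 44.0, 256.0]]
dark 207 c [605.6 241.6] size [18.3 27. ] ang 76.4 med [604.4 238.6]
[[593.0, 235.0, 263.0], [604.0, 239.0, 283.0], [617.0, 248.0, 300.0]]
```

View pics/c1.png

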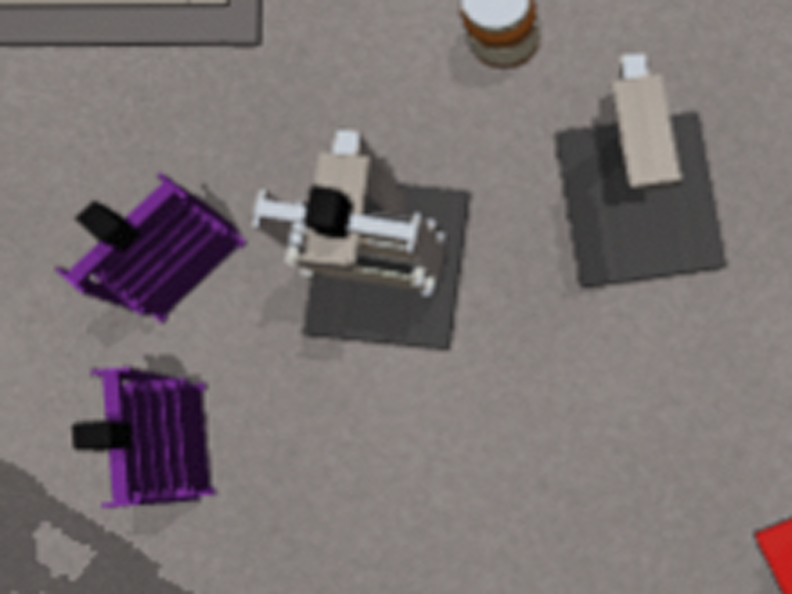

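The crop confirms it: grey rack with black grip at crop (328,210), grey free hook at (648,130), both purple racks standing well clear. Heights fit (grip top about 300, tongue 240). Next I need the yaws.

```bash
python3 - <<'E'
from h import *
T=np.load('pics/topW.npy'); S=np.load('pics/sideW.npy')
def line(P,l):
    (vx,vy,x0,y0)=cv2.fitLine(P[:,:2].astype(np.float32),cv2.DIST_HUBER,0,.01,.01).ravel(); print(l,len(P),'yaw',np.degrees(np.arctan2(vy,vx)).round(1),(x0.round(1),y0.round(1)))
for n,W in(('top',T),('side',S)):
    x,y,z=np.moveaxis(W,-1,0)
    B=(abs(y-242)>22)&(abs(y-242)<75)&(abs(x-605)<35)&(z>244)&(z<257); line(W[B],n+' bar'); print(np.percentile(W[B],[0,50,100],axis=0).round(0).tolist())
    for nm,cx,cy in(('free',671,26),('first',605,242),('third',569,-285)):
        H=(abs(y-cy)<30)&(x-cx>12)&(x-cx<80)&(z>233)&(z<245)
        (c,s,a)=cv2.minAreaRect(W[H][:,:2].astype(np.float32)); print(n,nm,H.sum(),np.round(c,1),np.round(s,1),round(a,1)); line(W[H],n+' '+nm)
        L=(abs(y-cy)<30)&(abs(x-cx)<45)&(z>248)&(z<262)&(x<cx-15)
        if L.any(): print(' lip',L.sum(),np.median(W[L],0).round(1))
R=ctrl.get_tcp_rot(); print(np.round(R,2).tolist())
for s in(1,-1):
  for yaw in(np.radians(-5),np.radians(10)):
    yv=s*np.array([-np.sin(yaw),np.cos(yaw),0]); zv=np.array([0,0,-1.]); Rm=np.c_[np.cross(yv,zv),yv,zv]
    for p in((605,242,480),(500,235,480),(560,10,480),(671,26,480)): 
        q=ctrl.solve_ik(p,Rm); print(s,p,None if q is None else np.round(q,2))
E
```

```text
top bar 162 yaw 82.1 (np.float32(608.4), np.float32(248.7))
[[577.0, 190.0, 244.0], [609.0, 270.0, 250.0], [631.0, 305.0, 256.0]]
top free 271 [712.5  32.9] [64.5 36. ] 8.7
top free 271 yaw 15.5 (np.float32(711.4), np.float32(32.0))
 lip 32 [639.5  20.8 256.8]
top first 220 [651.  243.9] [36.4 59.2] 77.4
top first 220 yaw 8.7 (np.float32(650.9), np.float32(241.2))
 lip 28 [576.8 253.4 257.8]
top third 295 [ 612.7 -298.3] [36.8 66.7] 79.0
top third 295 yaw -15.8 (np.float32(612.0), np.float32(-297.2))
 lip 31 [ 542.  -279.9  257.3]
side bar 87 yaw 85.7 (np.float32(600.8), np.float32(224.8))
[[575.0, 187.0, 244.0], [601.0, 201.0, 249.0], [613.0, 307.0, 255.0]]
side free 262 [712.6  33. ] [63.6 40.5] 7.2
side free 262 yaw 17.4 (np.float32(711.7), np.float32(29.0))
 lip 66 [638.7  17.8 254.6]
side first 192 [649.8 246.1] [63.1 39.3] 1.3
side first 192 yaw 3.4 (np.float32(648.1), np.float32(240.2))
 lip 31 [574.4 250.8 255.6]
side third 658 [ 613.6 -296.7] [38.7 65.9] 78.6
side third 658 yaw -13.4 (np.float32(611.5), np.float32(-298.4))
 lip 114 [ 540.4 -285.   256.2]
[[-0.9, 0.44, -0.0],
[... 234 characters left out ...]
3  1.41 -0.    1.6  -1.56]
1 (605, 242, 480) [ 0.27  0.08  1.46 -0.    1.6  -1.48]
1 (500, 235, 480) [ 0.3  -0.15  1.69 -0.    1.61 -1.44]
1 (560, 10, 480) [-0.12 -0.14  1.67 -0.    1.61 -1.86]
1 (671, 26, 480) [-0.07  0.13  1.41 -0.    1.6  -1.82]
-1 (605, 242, 480) [ 0.27  0.08  1.46 -0.    1.6   1.92]
-1 (500, 235, 480) [ 0.3  -0.15  1.69 -0.    1.61  1.96]
-1 (560, 10, 480) [-0.12 -0.14  1.67 -0.    1.61  1.54]
-1 (671, 26, 480) [-0.07  0.13  1.41 -0.    1.6   1.59]
-1 (605, 242, 480) [ 0.27  0.08  1.46 -0.    1.6   1.66]
-1 (500, 235, 480) [ 0.3  -0.15  1.69 -0.    1.61  1.7 ]
-1 (560, 10, 480) [-0.12 -0.14  1.67 -0.    1.61  1.28]
-1 (671, 26, 480) [-0.07  0.13  1.41 -0.    1.6   1.32]
```

```bash
cat >> h.py <<'E'
def Rt(deg):
    w=np.radians(deg); y=np.array([-np.sin(w),np.cos(w),0]); z=np.array([0,0,-1.]); return np.c_[np.cross(y,z),y,z]
E
python3 - <<'E'
from h import *
W=np.load('pics/topW.npy'); x,y,z=np.moveaxis(W,-1,0)
t=(z>296)&(z<306)&(abs(x-606)<25)&(abs(y-243)<22); print(t.sum(),cv2.minAreaRect(W[t][:,:2].astype(np.float32)))
g=np.array([606.5,243.5]); R=Rt(-8.5)
p=ctrl.get_eef_pos(); ctrl.line_to([p[0],p[1],500],200)
ctrl.reach([*g,500],R); ctrl.line_to([*g,278+155],120)
print('F',ctrl.get_force()); ctrl.grip(15); print(ctrl.get_t(),ctrl.get_finger_gap(),ctrl.get_gripper_force(),ctrl.get_force(),ctrl.get_eef_pos())
ctrl.line_to([*g,318+155],50); ctrl.dwell(.2)
print(ctrl.get_t(),ctrl.get_finger_gap(),ctrl.get_force(),ctrl.get_moment()); snap('side','s1')
E
```

```text
101 ((607.6295166015625, 245.75221252441406), (21.714542388916016, 27.792957305908203), 86.22535705566406)
F [-0.12667338 -0.31359565  0.60626268]
3.725 21.27507819094921 62.81699895858765 [-0.10105267  1.84639395  3.81556023] [606.56668505 243.69953209 433.91908574]
4.875 21.329967896533766 [-0.18746261 -0.20312268 -4.90882889] [ 0.01456512 -0.0192874  -0.00109263]
```

View pics/s1.png

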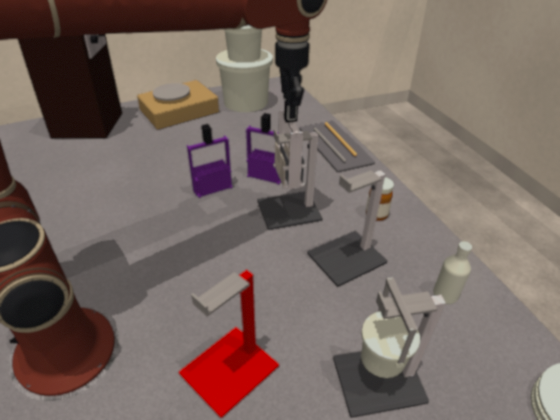

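The picture shows the gripper holding the rack at about (290,120), upright and raised off its hook; the wrist reads 0.5 kg. Next I withdraw it, carry it across and go in over the free hook.

```bash
python3 - <<'E'
from h import *
z=473; g=np.array([606.5,243.5]); f=np.array([671,26.]); 
d=lambda a:np.array([np.cos(np.radians(a)),np.sin(np.radians(a))])
a=g-95*d(-8); b=f-110*d(9.4)
def st(l): print(l,round(ctrl.get_t(),2),np.round(ctrl.get_force(),1),np.round(ctrl.get_finger_gap(),1))
ctrl.line_to([*a,z],60); st('out')
ctrl.line_to([*b,z],80,Rt(9.4)); ctrl.dwell(.3); st('front')
snap('top','t2'); i,_=snap('side','s2')
cv2.imwrite('pics/s2c.png',cv2.resize(i[80:290,200:480,::-1],None,fx=2.8,fy=2.8))
E
```

```text
out 6.66 [ 0.5 -0.2 -4.8] 21.2
front 10.28 [-0.7 -0.6 -4.3] 21.6
```

View pics/s2c.png

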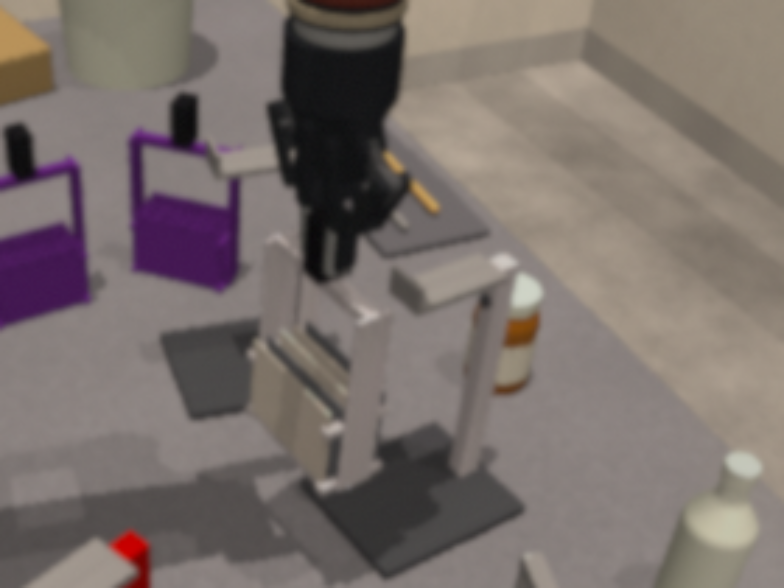

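View pics/t2.png

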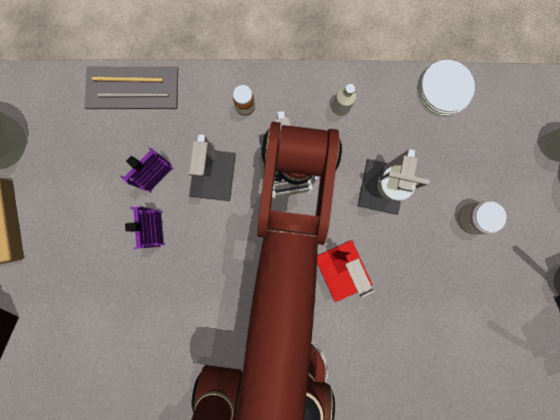

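The crop shows the rack upright in the gripper (bar ends at crop (275,240) and (372,315)), standing in front of the free tongue (430,280). The top view shows its old hook empty. I check the bar against the plan from depth, then go in.

```bash
python3 - <<'E'
from h import *
W=cloud('side',np.load('pics/s2.npz')['d']); x,y,z=np.moveaxis(W,-1,0)
p=ctrl.get_eef_pos(); print('tcp',p.round(1) if hasattr(p,'round') else p)
im=np.load('pics/s2.npz')['im']
B=(abs(x-p[0])<25)&(abs(y-p[1])<75)&(z>270)&(z<305)&(im.max(-1)>100)
P=W[B]; print(B.sum(),np.percentile(P,[1,50,99],axis=0).round(0).tolist())
for e in (P[P[:,1]>p[1]+30],P[P[:,1]<p[1]-30]):
    print(len(e),'topz',np.percentile(e[:,2],95).round(1),'med',np.median(e,0).round(1))
S=(abs(y-(p[1]-60))<25)&(abs(x-p[0])<45)&(z>150)&(z<300)  # right side strip
for lo in range(150,300,30):
    k=S&(z>lo)&(z<lo+30); print(lo,k.sum(),np.percentile(W[k],[10,50,90],axis=0).round(0).tolist() if k.any() else '')
E
```

```text
tcp [562.5   8.  473. ]
388 [[539.0, -50.0, 270.0], [565.0, -22.0, 287.0], [586.0, 65.0, 291.0]]
113 topz 290.0 med [551.4  59.5 286.7]
194 topz 290.2 med [570.  -46.3 285.7]
150 246 [[545.0, -49.0, 153.0], [560.0, -45.0, 164.0], [584.0, -32.0, 177.0]]
180 279 [[546.0, -49.0, 184.0], [561.0, -45.0, 194.0], [586.0, -31.0, 206.0]]
210 145 [[560.0, -50.0, 213.0], [572.0, -48.0, 226.0], [584.0, -46.0, 236.0]]
240 155 [[559.0, -50.0, 243.0], [572.0, -48.0, 255.0], [585.0, -45.0, 267.0]]
270 182 [[562.0, -49.0, 273.0], [571.0, -47.0, 285.0], [584.0, -33.0, 290.0]]
```

Level and centred (strip vertical, bar top about 290, within 1 mm of plan in x and y). Going in.

```bash
python3 - <<'E'
from h import *
f=np.array([671,26.])
def st(l): print(l,round(ctrl.get_t(),2),np.round(ctrl.get_force(),1),np.round(ctrl.get_finger_gap(),1))
ctrl.line_to([*f,473],50); ctrl.dwell(.2); st('over')
f0=ctrl.get_force()[2]
ctrl.line_to([*f,442],30); st('low')
z=442
while z>429:
    z-=1; ctrl.line_to([*f,z],15); ctrl.dwell(.1); F=ctrl.get_force()[2]
    if F>-1.0: break
st(f'contact z={z}')
i,_=snap('side','s3'); cv2.imwrite('pics/s3c.png',cv2.resize(i[80:290,250:530,::-1],None,fx=2.8,fy=2.8))
E
```

```text
over 12.93 [ 0.5  0.5 -4.6] 21.6
low 14.12 [ 0.3 -0.1 -5.1] 21.5
contact z=433 17.27 [-1.9  1.   0.9] 21.2
```

View pics/s3c.png

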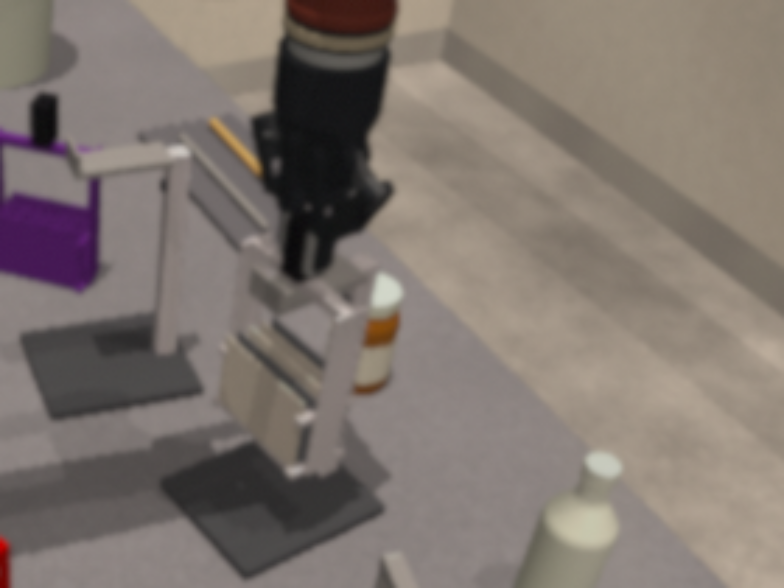

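The crop shows the bar lying across the free tongue (about (300,285)) behind the lip, rack upright. Contact came at the expected height and the wrist is unloaded, so I release.

```bash
python3 - <<'E'
from h import *
ctrl.grip(70); ctrl.dwell(.2); p=ctrl.get_eef_pos(); ctrl.line_to([p[0],p[1],540],60)
ctrl.reach([420,120,540],Rt(0)); ctrl.dwell(.5)
print(ctrl.get_t(),ctrl.get_force())
i,d=snap('side','s4'); cv2.imwrite('pics/s4c.png',cv2.resize(i[80:290,250:530,::-1],None,fx=2.8,fy=2.8))
i2,d2=snap('top','t4')
for n,i,d in(('side',i,d),('top',i2,d2)):
    W=cloud(n,d); x,y,z=np.moveaxis(W,-1,0)
    G=(i.max(-1)<60)&(z>255)&(z<310)&(abs(x-671)<40)&(abs(y-26)<40)
    t=W[G&(z>290)]; print(n,G.sum(),len(t),cv2.minAreaRect(t[:,:2].astype(np.float32)) if len(t)>4 else '', np.percentile(W[G][:,2],[5,95]) if G.any() else '')
    b=(abs(x-569)<60)&(abs(y+285)<60)&(z>246)&(z<254); print('pail',np.median(W[b],0)); W0=np.load(f'pics/{n}W.npy'); x,y,z=np.moveaxis(W0,-1,0); b=(abs(x-569)<60)&(abs(y+285)<60)&(z>246)&(z<254); print('pail0',np.median(W0[b],0))
E
```

```text
21.5167 [-0.3554023   0.32990511 -0.03812437]
side 333 130 ((671.056640625, 25.1373348236084), (27.828142166137695, 24.949386596679688), 11.271233558654785) [258.80519851 300.28450226]
pail [ 567.35096692 -294.14935457  249.87610473]
pail0 [ 567.18158948 -294.19973996  249.79983498]
top 127 97 ((671.4359741210938, 25.991090774536133), (19.65418243408203, 26.643644332885742), 89.91565704345703) [265.18383462 302.36060307]
pail [ 568.56050585 -292.68831154  250.34046993]
pail0 [ 568.55775405 -290.6429581   250.10664628]
```

View pics/s4c.png

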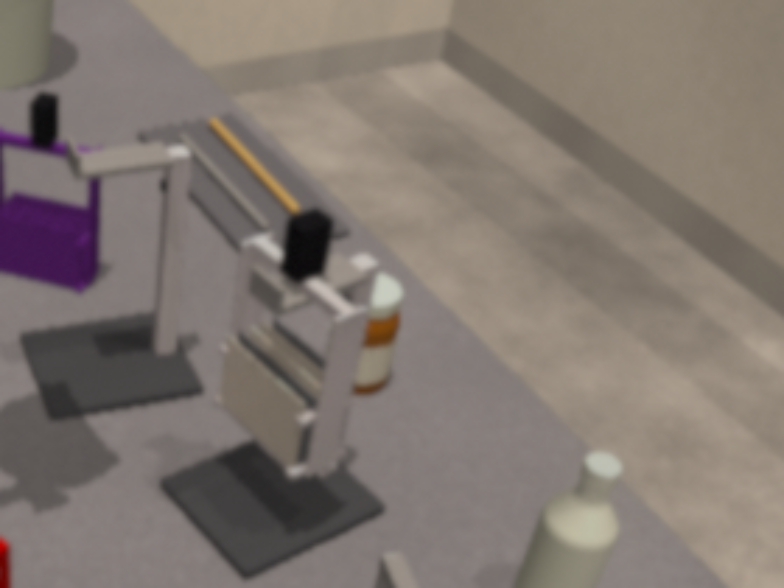

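The rack hangs level on the free hook, with its grip at crop (308,245). It measures (671,26) with its top at about 300 mm, the pail has not moved and the arm is clear.

```bash
python3 -c "
from plant import ctrl
print(ctrl.sign_off())"
```

```text
the job is handed in; nothing more can be done
None
```

The rack now hangs level and at rest on the free hook, about 1 mm from the tongue's measured middle; the pail has not moved, and I handed the job in at about 22 s of the 51 s allowed, though the sign-off call returned no verdict.

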